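# Set the index and hold the spring-return damper gate open

### The job

Slide the blue index along the damper's scale rail until its white pointer lines up with the yellow mark, and let go of it. Then pull the damper's gate out by its red handle, against its spring, until the handle's white pointer lines up with the index, and hold it there: finish while still holding the gate out. Leave the index at the mark and the other things on the bench where they are.

Things in the scene. Friction and masses are not known exactly. Their poses are not given: they have to be found in the camera images.
- damper: galvanised slide damper, fixed, turned up to 0.3 rad. Origin on the bench under the middle of the frame's front edge; x points back into the frame (away from the robot), y left, z up. Frame: x 0 to 180, y -85 to 85, top 70 high; collar radius 64 at x 90 rises to 92. Scale rail: aluminium, centred at y 110, 30 wide, top 55 high, from x 50 to -200.
- gate: aluminium blade that slides out of the frame along damper -x, up to 130 mm. A spring pulls it shut: 5 N when shut, plus 90 N per metre of travel, 0.5 N friction; it starts shut and snaps back when let go. Axes as the damper's; origin at the frame's front edge when shut, on the middle line, 54 above the bench; moves with the gate.
- handle (a point): centre of the gate's red upright handle, 14 thick along damper x, 50 along y, 48 high (57 to 105 above the bench; this point 81). When shut it stands 65 in front of the frame's edge. A steel lip, top 63 above the bench, lies under and just behind it, reaching 105 to the right and 70 to the left. Axes as the damper's.
- gate_pointer (a point): tip of the white pointer, 5 wide, that sticks out to the left (+y) of the handle towards the rail: same damper x as the handle's centre, 87 to its left, 64 above the bench.
- index_grip (a point): centre of the blue index knob, 16 along damper x, 22 along y, 34 high (61 to 95 above the bench; this point 78.5), on a black carriage 30 by 28 with its top 61 above the bench. Slides on the rail along damper x over 125 mm, with 2 N friction, and stays where it is left. Axes as the damper's.
- index_pointer (a point): middle of the index's white pointer bar, 5 wide, which sticks out both sides of the knob just above the rail (63 above the bench); same damper x as the knob's centre. Two things line up when they have the same damper x.
- mark_point (a point): the yellow mark clipped on the outer (left, +y) side of the rail, fixed: a 6 wide tongue with its top 54 above the bench; the point is on its middle line at the rail's edge. It lies 115 to 170 in front of the frame's edge. Axes as the damper's.
- tape: bystander: yellow tape measure 70 x 34 x 64 high, standing to the right of the gate. Origin at the centre of its underside.
- bottle: bystander: white bottle with green cap, radius 32, 150 high, upright. Origin at the centre of its underside.
- driver: bystander: screwdriver lying on the bench to the right. Origin on its underside.
- screwbox: bystander: open cardboard box of screws, 100 x 80 x 45 high, to the left of the frame. Origin at the centre of its underside.
- index: the index slider as a whole (knob, carriage, pointer bar); origin under the knob's middle on the rail's top, 55.5 above the bench. Axes as the damper's.

How it is judged:
By the outcome, as a careful person would: the job done as asked, in the order asked, and still so for the second after the job is handed in, while the arm keeps its last pose, push and grip.
It also fails if it takes over 48 s, if anything falls off the work surface, if the arm or the gripper's body presses on something with over 40 N, if the wrist force passes 120 N, or if a joint passes its speed limit or range.

### The arm

A 6-joint arm with a two-finger parallel gripper is mounted at the origin on the work surface. World frame = base frame: x ahead of the robot, y to its left, z up, the work surface at z = 0. Lengths are in mm, angles in degrees, forces in N, time in s.
With the tool pointing down it reaches from about 275 to 725 mm from the base axis. Payload 5.6 kg.
Tool frame: the origin (TCP) lies on the centre line of the jaws, within the pads' length; the fingertips stand 25 mm ahead of it and the grasp point (between the pads) lies 6 mm ahead of it (nose_length is the z of the fingertips in the tool frame, in mm); z points along the fingers, y is the line along which they close (so a half turn about z gives the same grasp; the last joint's range is limited). The gripper opens to 85 mm and grips with 20 to 120 N. Pads are 22 mm wide; open, the fingers measure 114 mm over their backs; the gripper's body (76 mm by 85 mm) begins 54 mm behind the grasp point. The pads swing forward as they close: fully open they stand 13 mm farther back than shut.
Start: joints at [-50.443, 14.616, 6.199, 0, -81.583, -16.306], TCP at [217.133, -505.318, 236.083] pointing down, gripper open.
Joint ranges: [-168.99, 168.99], [-69.2, 112.95], [-62.41, 85.93], [-164.36, 98.24], [-168.68, -3.75], [-174.98, 174.98]. Speed limits (degrees/s): [147.25, 147.25, 180, 180, 180, 180].

### API

Orientations are given as a 3x3 rotation matrix whose columns are the frame's x, y, z axes.
In Python, from cell import * gives the robot as it stands.
- The arm moves only by the shell command python3 -m handwheel 'ROWS'. ROWS is a JSON object of lists of equal length, an entry for each row: "rotation": the turn, a rotation vector about the tool's x, y, z in degrees, a list of three; "linear": the shift along the tool's x, y, z in mm, a list of three; "grip": the opening, from 0 (shut) to 1 (fully open). In form: {"rotation": [[wx, wy, wz], ...], "linear": [[tx, ty, tz], ...], "grip": [grip, ...]}. A call has 1 to 20 rows; each row is the pose to reach, as a shift and turn from the pose commanded when the call began, along the tool's axes at that moment; what a row does not reach only later rows make up. A row lasts 1/10 s, in which the tool goes at most 50 mm and 8.59 degrees, less where a joint would pass 70% of its speed; a pose out of reach is approached as far as the arm can. A call with a gripper value outside its range is refused whole. The fingers move at their own pace and stop on an object; the grip force is fixed at half the most. Time passes only in rows, so rows that repeat a pose let the fingers close. It gives the time, the measured TCP pose, the force, the opening and the grip force at its end, in the units of the state.
- get_obs(): the state, without advancing time (a new reading comes with each control period).
- capture(name): name is "scene" or "top"; returns (picture, depth): 480x640x3 uint8, red, green, blue; 480x640 float32, mm along the optical axis (not along the pixel's ray), 0 where there is no reading.
- camera_model(name): a dict with "mtx" (3x3 intrinsics, pixels), "xyz" and "orientation" of the camera in the world. Camera axes: x right, y up, looking along -z (the intrinsics and any distortion apply to the point x, -y, -z); pixel columns grow to the right and rows downward; lengths in mm; the calibration is good to about 2 mm. A picture is of the moment at which its call begins. camera_model takes no time and is no camera call.
- hand_in(): hands the job in; it is judged then, once.
The state is a dict: "time_s": time; "joint_positions": joint angles; "joint_vel": joint speeds; "joint_efforts": joint torques, N m; "eef_pos": TCP position; "ee_rot": TCP orientation; "ft_force": force on the tool from outside, world axes, zero at the start; "moment": the same for the moment, N m; "width": opening from 0.0 (shut) to 1.0 (fully open); "grip_force": force on a finger pad.
Only numpy, scipy, OpenCV 4.12 (cv2) and the standard library are available. Lean on these libraries where they do the work, as an engineer would, in place of code of your own. Each camera call takes 0.05 s, during which the arm holds its last target. There are 200 camera calls.

## Working session

There is one attempt and no reset: what is moved stays moved. The work goes in short steps, Python scripts to look and compute and a shell command to move; the robot and the scene stay as the last step left them, time stands still between calls to the robot, and variables do not carry over. Pictures are saved under pics/ and viewed, at most 10 in all, crops included, and the job is handed in when it is done.

```bash
ls; mkdir -p pics
python3 - <<'E'
from cell import *
import cv2,numpy as np
o=get_obs(); print({k:np.round(v,2).tolist() for k,v in o.items()})
for n in("scene","top"):
    p,d=capture(n); cv2.imwrite(f"pics/{n}0.png",p[...,::-1]); np.savez(f"{n}0.npz",p=p,d=d)
    print(n,camera_model(n))
E
```

```text
pics
{'time_s': 0.0, 'joint_positions': [-50.44, 14.65, 6.13, -0.03, -81.58, -16.31], 'joint_vel': [0.05, -0.05, -0.06, 0.03, 0.01, 0.04], 'joint_efforts': [0.0, -38.66, 23.79, 5.36, -0.01, -0.0], 'eef_pos': [216.96, -504.87, 235.2], 'ee_rot': [[-0.92, -0.39, -0.0], [-0.39, 0.92, 0.0], [0.0, 0.0, -1.0]], 'ft_force': [-0.02, 0.92, 0.23], 'moment': [0.03, 0.0, 0.05], 'grip_force': 0.0, 'width': 1.0}
scene {'mtx': array([[594.1663408 ,   0.        , 322.32793473],
       [  0.        , 594.1663408 , 236.40752742],
       [  0.        ,   0.        ,   1.        ]]), 'xyz': array([1529.27371634, -123.86626767,  852.06169929]), 'orientation': array([[ 0.0513906 , -0.62916447,  0.77557145],
       [ 0.99866962,  0.02907613, -0.0425861 ],
       [ 0.00424304,  0.77672817,  0.62982168]])}
top {'mtx': array([[596.80519302,   0.        , 322.41417346],
       [  0.        , 596.80519302, 243.10743984],
       [  0.        ,   0.        ,   1.        ]]), 'xyz': array([ 432.79635339,  -66.78330042, 1704.44622478]), 'orientation': array([[-0.02232668,  0.9965332 , -0.08014423],
       [-0.99961939, -0.02355125, -0.01436689],
       [-0.01620458,  0.07979296,  0.99667974]])}
```

View pics/top0.png

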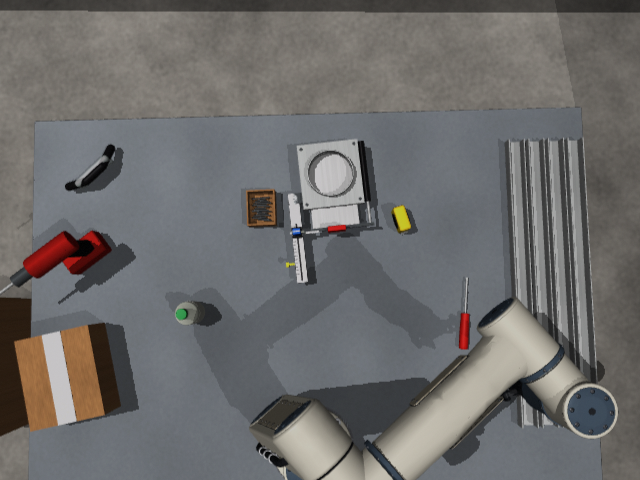

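View pics/scene0.png

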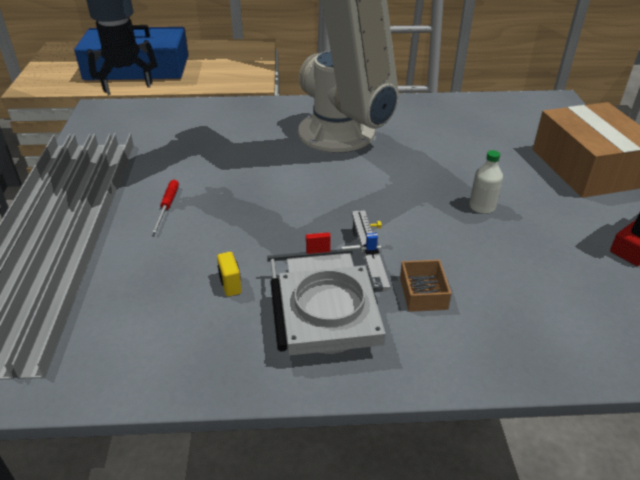

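The top view shows the blue knob at (297,231), the yellow mark at (290,265), the red handle at (337,228) and the tape at (402,219). In the scene view the knob is at (372,242), the mark at (377,224) and the handle at (318,242).

```bash
cat > h.py <<'E'
import numpy as np,cv2
from cell import *
def ray(n,u,v):
    c=camera_model(n);m=c["mtx"];d=np.array([(u-m[0,2])/m[0,0],-(v-m[1,2])/m[1,1],-1.])
    return np.array(c["xyz"]),c["orientation"]@d
def onz(n,u,v,z):
    o,d=ray(n,u,v);return o+d*(z-o[2])/d[2]
def tri(a,b):
    (o1,d1),(o2,d2)=ray("top",*a),ray("scene",*b)
    s=np.linalg.lstsq(np.c_[d1,-d2],o2-o1,rcond=None)[0]
    p,q=o1+s[0]*d1,o2+s[1]*d2
    return (p+q)/2,np.linalg.norm(p-q)
def mask(p,col):
    h=cv2.cvtColor(p,cv2.COLOR_RGB2HSV);H,S,V=h[...,0].astype(int),h[...,1],h[...,2]
    r={"blue":(H>100)&(H<130),"red":(H<8)|(H>172),"yellow":(H>22)&(H<35)}[col]
    return (r&(S>130)&(V>60)).astype(np.uint8)
ROI={"top":(275,185,150,110),"scene":(200,200,200,110)}
def blobs(n,p,col):
    x,y,w,h=ROI[n];m=np.zeros(p.shape[:2],np.uint8);m[y:y+h,x:x+w]=mask(p,col)[y:y+h,x:x+w]
    k,l,s,c=cv2.connectedComponentsWithStats(m)
    return [(s[i].tolist(),c[i].round(2).tolist(),m) for i in range(1,k) if s[i,4]>3]
E
python3 - <<'E'
from h import *
for n in("top","scene"):
    p=np.load(n+"0.npz")["p"]
    for c in("blue","red","yellow"):
        for s,ce,_ in blobs(n,p,c): print(n,c,s,ce,[onz(n,*ce,z)[:2].round(1).tolist() for z in((95,) if c=="blue" else (105,) if c=="red" else (54,))])
    x,y,w,h=(270,185,120,105) if n=="top" else (290,195,110,100)
    cv2.imwrite(f"pics/{n}_c.png",cv2.resize(p[y:y+h,x:x+w,::-1],None,fx=5.5,fy=5.5,interpolation=cv2.INTER_NEAREST))
a=cv2.imread("pics/top_c.png");b=cv2.imread("pics/scene_c.png")
E
```

```text
top blue [292, 228, 8, 3, 16] [295.56, 228.62] [[603.4, 28.4]]
top blue [293, 232, 8, 3, 20] [296.1, 232.8] [[591.9, 27.1]]
top red [327, 225, 19, 7, 98] [336.18, 227.81] [[601.9, -81.7]]
top yellow [391, 205, 20, 28, 327] [401.33, 218.28] [[629.5, -263.7]]
top yellow [286, 262, 9, 5, 25] [289.0, 264.08] [[509.4, 50.8]]
scene blue [366, 236, 12, 14, 139] [371.39, 242.42] [[620.6, 24.3]]
scene red [306, 232, 24, 22, 462] [317.79, 242.63] [[628.4, -83.3]]
scene yellow [370, 221, 12, 7, 44] [376.5, 224.27] [[509.9, 50.7]]
scene yellow [217, 252, 24, 44, 742] [229.3, 273.26] [[653.7, -259.8]]
```

View pics/top_c.png

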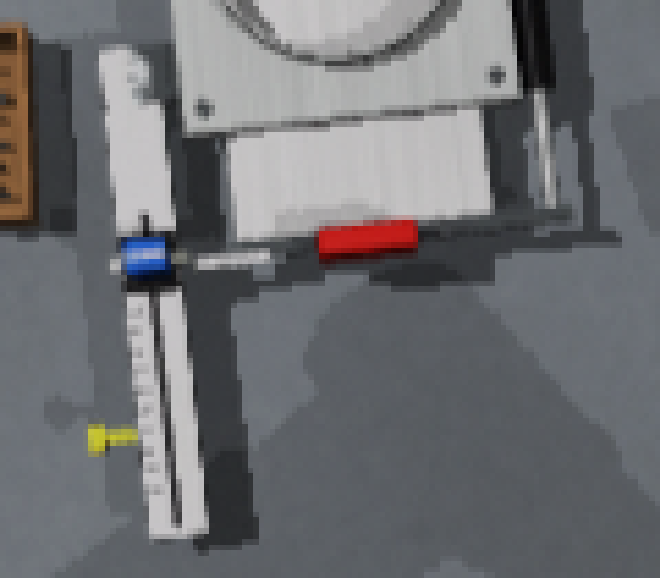

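View pics/scene_c.png

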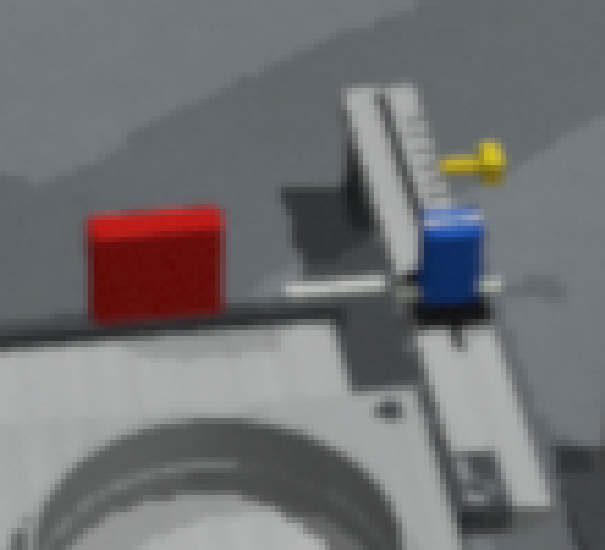

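```bash
cat >> h.py <<'E'
def edges(n,p,rows,x0,x1,th=150):
    g=cv2.cvtColor(p,cv2.COLOR_RGB2GRAY).astype(float);L=[];R=[]
    for r in rows:
        b=np.where(g[r,x0:x1]>th)[0]
        if len(b): L.append((x0+b[0]-.5,r));R.append((x0+b[-1]+.5,r))
    return np.array(L),np.array(R)
E
python3 - <<'E'
from h import *
p=np.load("top0.npz")["p"]
rows=list(range(208,226))+list(range(242,280))
for E in edges("top",p,rows,284,310):
    vx,vy,cx,cy=cv2.fitLine(E.astype(np.float32),cv2.DIST_HUBER,0,.01,.01).ravel()
    a=onz("top",cx+vx*(210-cy)/vy,210,55);b=onz("top",cx+vx*(280-cy)/vy,280,55);d=a-b
    print("rail yaw",np.degrees(np.arctan2(d[1],d[0])),a,b)
E=edges("top",p,range(180,300),284,310)
r=E[0][:,1];print("rail rows",r.min(),r.max())
# frame front edge: per column lowest bright->dark
g=cv2.cvtColor(p,cv2.COLOR_RGB2GRAY).astype(int)
for c in (306,309,312,330,340,350,360,362): print(c,g[196:214,c].tolist())
m=mask(p,"red");ys,xs=np.nonzero(m[220:235,320:350]);
print(cv2.minAreaRect(np.c_[xs+320,ys+220].astype(np.float32)))
# depth of the knob/handle tops
d=np.load("top0.npz")["d"]
print(d[226:236,296],d[224:234,336])
print("whites");
for r in range(226,240): print(r,g[r,288:322].tolist())
E
```

```text
rail yaw 4.976176107013367 [660.19241018  47.56652432  55.        ] [464.94411443  30.5663156   55.        ]
rail yaw 5.007702184556975 [659.48422977  18.71119154  55.        ] [464.28878849   1.60736227  55.        ]
rail rows 180.0 282.0
306 [178, 175, 176, 176, 176, 176, 159, 107, 69, 98, 151, 178, 154, 88, 44, 43, 44, 44]
309 [178, 177, 179, 178, 178, 178, 178, 178, 178, 178, 179, 179, 145, 56, 75, 91, 77, 49]
312 [176, 176, 178, 176, 178, 176, 177, 178, 177, 178, 178, 166, 121, 89, 152, 196, 196, 197]
330 [66, 135, 178, 179, 178, 177, 177, 176, 177, 164, 118, 134, 191, 191, 191, 192, 191, 192]
340 [139, 177, 176, 176, 177, 178, 178, 176, 155, 99, 137, 190, 191, 191, 191, 192, 191, 191]
350 [176, 175, 176, 175, 175, 174, 174, 151, 98, 136, 187, 188, 188, 188, 188, 188, 189, 190]
360 [160, 107, 66, 72, 129, 176, 154, 87, 51, 62, 60, 61, 60, 60, 53, 47, 47, 46]
362 [175, 176, 175, 175, 174, 175, 143, 63, 52, 60, 58, 58, 59, 58, 61, 60, 61, 60]
((336.0914306640625, 227.82315063476562), (5.190281867980957, 18.331636428833008), 83.6598129272461)
[1657.9066 1660.9401 1657.2284 1619.930
[... 1608 characters left out ...]
 17, 11, 14, 14, 14, 14, 18, 58, 57, 58, 56, 58, 59, 58, 57, 57, 58, 57, 58, 58, 60, 92, 93, 93, 91, 58, 57]
236 [98, 98, 98, 95, 58, 30, 31, 21, 19, 21, 25, 20, 20, 20, 35, 50, 58, 58, 58, 58, 58, 58, 57, 57, 58, 59, 56, 58, 57, 58, 58, 58, 59, 59]
237 [98, 97, 97, 94, 58, 26, 31, 30, 36, 24, 36, 52, 66, 73, 121, 47, 58, 58, 57, 58, 57, 58, 58, 59, 58, 58, 58, 57, 60, 84, 83, 83, 84, 84]
238 [97, 97, 97, 96, 93, 126, 127, 126, 124, 42, 59, 138, 149, 156, 189, 53, 59, 59, 57, 58, 57, 58, 58, 58, 58, 58, 57, 56, 64, 113, 113, 113, 112, 113]
239 [97, 97, 96, 96, 102, 196, 196, 196, 189, 68, 87, 196, 196, 196, 189, 70, 58, 58, 57, 57, 58, 58, 59, 58, 60, 84, 81, 82, 85, 112, 112, 114, 113, 112]
```

```bash
cat >> h.py <<'E'
t=np.radians(5.0);ex=np.array([np.cos(t),np.sin(t)]);ey=np.array([-ex[1],ex[0]])
def sy(P): return np.array([P[:2]@ex,P[:2]@ey]).round(1)
E
python3 - <<'E'
from h import *
T=lambda u,v,z:sy(onz("top",u,v,z))
print("front",T(309,208.2,70),T(362,202.3,70),T(340,204.4,70))
print("railend",T(302,282.7,55))
print("idx ptr L",T(290.5,232.6,63),"R",T(302.5,231.2,63))
print("gate ptr",T(307,232.1,64),T(312,231.7,64))
print("knob",T(296.5,230.4,95),"handle",T(336.1,227.5,105))
p=np.load("top0.npz")["p"];s=np.load("scene0.npz")["p"]
def wc(n,p,cols,rows):
    w=mask(p,"yellow").astype(float); out=[]
    w=np.clip(p[...,0].astype(float)-p[...,2],0,None)
    for c in cols: 
        v=w[rows,c];out.append((c,round(float((v*rows).sum()/v.sum()),2)))
    return out
R=np.arange(259,270)
for c,r in wc("top",p,range(286,295),R): print("mark top",c,r,T(c,r,54))
R=np.arange(219,230)
for c,r in wc("scene",s,range(370,382),R): print("mark sc",c,r,sy(onz("scene",c,r,54)))
# scene pointers
S=lambda u,v,z:sy(onz("scene",u,v,z))
X=lambda cx,cy:(290+cx/5.5-.5,195+cy/5.5-.5)
print("gate sc",S(*X(290,291),64),S(*X(385,286),64),"idx sc",S(*X(493,284),63),S(*X(408,287),63))
E
```

```text
front [658.5 -66. ] [ 658.5 -213.2] [ 659.5 -152.2]
railend [456.8 -24.1]
idx ptr L [597.6  -7.6] R [597.8 -41.1]
gate ptr [593.8 -53.2] [593.4 -67. ]
knob [598.4 -26.3] handle [ 593.3 -133.7]
mark top 286 264.31 [512.2  14.6]
mark top 287 264.43 [511.6  11.9]
mark top 288 264.29 [511.7   9.1]
mark top 289 264.09 [511.9   6.2]
mark top 290 263.98 [511.9   3.5]
mark top 291 263.9 [511.8   0.7]
mark top 292 263.73 [512.   -2.1]
mark top 293 263.66 [511.9  -4.9]
mark top 294 263.79 [511.2  -7.6]
mark sc 370 224.63 [511.7  -8.3]
mark sc 371 224.66 [512.1  -6.1]
mark sc 372 224.6 [512.2  -3.9]
mark sc 373 224.49 [512.1  -1.7]
mark sc 374 224.44 [5.122e+02 5.000e-01]
mark sc 375 224.39 [512.3   2.8]
mark sc 376 224.08 [511.5   5.2]
mark sc 377 223.58 [510.1   7.7]
mark sc 378 223.63 [510.5   9.8]
mark sc 379 223.76 [511.3  11.9]
mark sc 380 223.93 [512.2  14. ]
mark sc 381 224.3 [513.8  15.8]
gate sc [591.6 -83.4] [593.5 -47.6] idx sc [596.6  -6.8] [594.1 -38.8]
```

Run:
```python
from h import *
R=np.array(get_obs()["ee_rot"]);print(R.round(4))
a=np.degrees(np.arctan2(R[1,1],R[0,1]));print("turn z",-(185-a))
p0=np.array([217.133,-505.318,236.083])
P=597.8*ex-24.5*ey;print(P)
for z in(180,92): print(R.T@(np.r_[P,z]-p0))
```

```text
[[-9.188e-01 -3.947e-01 -8.000e-04]
 [-3.947e-01  9.188e-01  1.500e-03]
 [ 1.000e-04  1.700e-03 -1.000e+00]]
turn z -71.75351074412468
[597.66050622  27.69493291]
[-560.01411259  339.45374543   56.60937145]
[-560.02344818  339.30190942  144.60923996]
```

```bash
python3 -m handwheel '{"rotation":[[0,0,-2],[0,0,-6],[0,0,-10],[0,0,-14],[0,0,-18],[0,0,-23],[0,0,-28],[0,0,-33],[0,0,-38],[0,0,-43],[0,0,-48],[0,0,-53],[0,0,-58],[0,0,-62],[0,0,-66],[0,0,-69],[0,0,-71],[0,0,-71.7],[0,0,-71.7],[0,0,-71.7]],"linear":[[-15,9,0],[-45,27,3],[-80,48,7],[-115,70,11],[-150,91,15],[-187,113,19],[-224,136,23],[-261,158,27],[-298,181,31],[-335,203,35],[-372,225,39],[-409,248,43],[-446,270,46],[-480,291,49],[-510,309,52],[-535,324,54],[-552,334.5,56],[-560,339.5,56.5],[-560,339.5,56.5],[-560,339.5,56.5]],"grip":[1,1,1,1,1,1,1,1,1,1,0.8,0.7,0.6,0.6,0.6,0.6,0.6,0.6,0.6,0.6]}'
python3 - <<'E'
from h import *
o=get_obs();R=np.array(o["ee_rot"]);print(R.round(4),sy(np.array(o["eef_pos"])),o["width"],o["ft_force"])
E
```

```text
time_s: 2.1
eef_pos: [597.2, 26.9, 179.8]
ee_rot: [[0.085, -0.996, -0.0], [-0.996, -0.085, -0.0], [0.0, 0.0, -1.0]]
ft_force: [0.9, 0.1, -0.4]
width: 0.602
grip_force: 0.0
[[ 8.510e-02 -9.964e-01 -2.000e-04]
 [-9.964e-01 -8.510e-02 -2.000e-04]
 [ 2.000e-04  2.000e-04 -1.000e+00]] [597.3 -25.3] 0.601941456518219 [ 0.94343565  0.05889997 -0.41840362]
```

```bash
python3 -m handwheel '{"rotation":[[0,0,0],[0,0,0],[0,0,0],[0,0,0],[0,0,-0.1],[0,0,-0.1],[0,0,-0.1],[0,0,-0.1],[0,0,-0.1],[0,0,-0.1],[0,0,-0.1],[0,0,-0.1],[0,0,-0.1],[0,0,-0.1],[0,0,-0.1],[0,0,-0.1]],"linear":[[0,0,8],[0,0,22],[0,0,38],[0,0,54],[0,0,68],[0,0,78],[0,0,84],[0,0,86.5],[0,0,86.5],[0,0,86.5],[0,0,86.5],[0,0,86.5],[0,0,86.5],[0,0,86.5],[0,0,86.5],[0,0,86.5]],"grip":[0.6,0.6,0.6,0.6,0.6,0.6,0.6,0.6,0.6,0.4,0.3,0.2,0.1,0,0,0]}'
python3 - <<'E'
from h import *
o=get_obs();print(sy(np.array(o["eef_pos"])))
E
```

```text
time_s: 3.7
eef_pos: [597.9, 27.7, 93.7]
ee_rot: [[0.088, -0.996, 0.001], [-0.996, -0.088, 0.0], [0.0, -0.001, -1.0]]
ft_force: [-1.8, -0.5, 5.2]
width: 0.161
grip_force: 60.3
[598.1 -24.5]
```

```bash
python3 -m handwheel '{"rotation":[[0,0,0],[0,0,0],[0,0,0],[0,0,0],[0,0,0],[0,0,0],[0,0,0],[0,0,0],[0,0,0],[0,0,0],[0,0,0],[0,0,0],[0,0,0],[0,0,0]],"linear":[[0,2,0],[0,7,0],[0,14,0],[0,22,0],[0,31,0],[0,40,0],[0,50,0],[0,60,0],[0,69,0],[0,77,0],[0,82,0],[0,85.6,0],[0,85.6,0],[0,85.6,0]],"grip":[0,0,0,0,0,0,0,0,0,0,0,0,0,0]}'
python3 - <<'E'
from h import *
o=get_obs();print(sy(np.array(o["eef_pos"])))
p,d=capture("scene");cv2.imwrite("pics/s2.png",cv2.resize(p[185:265,290:400,::-1],None,fx=7,fy=7,interpolation=cv2.INTER_CUBIC));np.savez("s2.npz",p=p)
E
```

```text
time_s: 5.1
eef_pos: [511.6, 20.0, 93.6]
ee_rot: [[0.088, -0.996, 0.0], [-0.996, -0.088, 0.0], [-0.0, -0.0, -1.0]]
ft_force: [0.5, 0.7, 7.3]
width: 0.157
grip_force: 60.6
[511.4 -24.6]
```

View pics/s2.png

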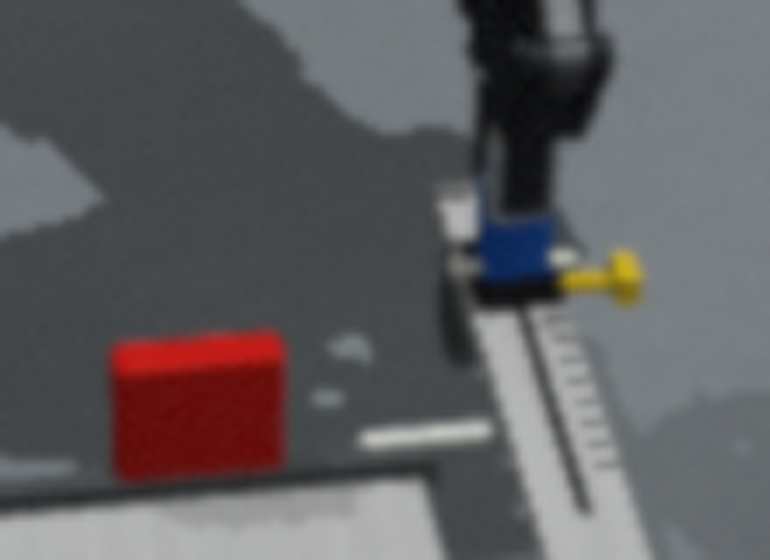

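```bash
python3 -m handwheel '{"rotation":[[0,0,0],[0,0,0],[0,0,0],[0,0,0],[0,0,0],[0,0,0],[0,0,0],[0,0,0],[0,0,0],[0,0,0],[0,0,0],[0,0,0],[0,0,0],[0,0,0],[0,0,0],[0,0,0],[0,0,0],[0,0,0]],"linear":[[0,0,0],[0,0,0],[0,0,0],[0,0,-4],[0,0,-14],[0,0,-30],[0,0,-50],[0,0,-68],[6,-4,-78],[20,-14,-82],[45,-30,-82],[75,-46,-82],[105,-60,-82],[130,-72,-82],[150,-80,-82],[158,-82,-82],[160,-82,-82],[160,-82,-82]],"grip":[0.3,0.5,0.6,0.6,0.6,0.6,0.6,0.6,0.6,0.6,0.6,0.6,0.6,0.6,0.6,0.6,0.6,0.6]}'
python3 - <<'E'
from h import *
o=get_obs();print(sy(np.array(o["eef_pos"])))
p,d=capture("scene");np.savez("s3.npz",p=p);q,_=capture("top");np.savez("t3.npz",p=q)
a=cv2.resize(p[190:265,310:400,::-1],None,fx=7,fy=7,interpolation=cv2.INTER_CUBIC)[:525,:400]
a=cv2.resize(p[200:250,345:395,::-1],(400,400),interpolation=cv2.INTER_CUBIC)
b=cv2.resize(q[240:290,275:325,::-1],(400,400),interpolation=cv2.INTER_CUBIC)
cv2.imwrite("pics/st3.png",np.hstack([a,b]))
E
```

```text
time_s: 6.95
eef_pos: [607.9, -131.9, 175.0]
ee_rot: [[0.088, -0.996, -0.0], [-0.996, -0.088, 0.0], [-0.0, 0.0, -1.0]]
ft_force: [0.2, 0.1, 0.0]
width: 0.601
grip_force: 0.0
[ 594.  -184.4]
```

View pics/st3.png

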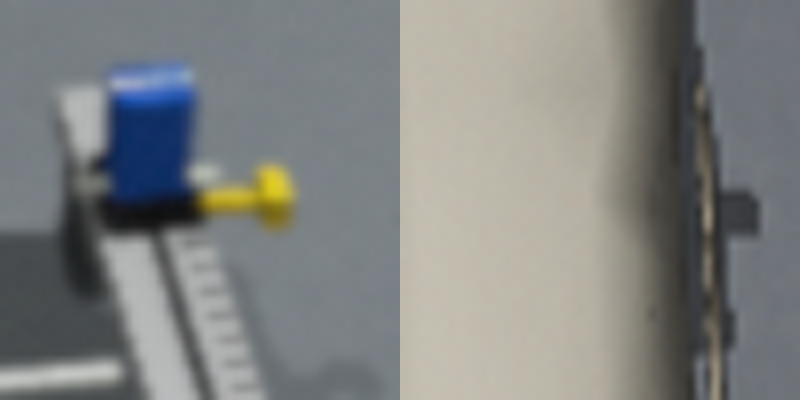

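```bash
python3 -m handwheel '{"rotation":[[0,0,0],[0,0,0],[0,0,0],[0,0,0],[0,0,0],[0,0,0],[0,0,0],[0,0,0],[0,0,0],[0,0,0],[0,0,0]],"linear":[[8,2,-5],[25,6,-15],[50,12,-25],[80,19,-35],[110,26,-40],[140,33,-40],[165,39,-40],[185,44,-40],[196,48,-40],[200,50,-40],[200,50,-40]],"grip":[0.6,0.6,0.6,0.6,0.6,0.6,0.6,0.6,0.6,0.6,0.6]}'
python3 - <<'E'
from h import *
p,d=capture("scene");np.savez("s4.npz",p=p);q,_=capture("top");np.savez("t4.npz",p=q)
a=cv2.resize(p[200:250,345:395,::-1],(400,400),interpolation=cv2.INTER_CUBIC)
b=cv2.resize(q[240:290,275:325,::-1],(400,400),interpolation=cv2.INTER_CUBIC)
cv2.imwrite("pics/st4.png",np.hstack([a,b]))
S=lambda u,v,z:sy(onz("scene",u,v,z))
print("scene ptr",S(370.4,221.1,63),S(355.75,222.4,63),"mark",S(372.6,224.5,54))
E
```

```text
time_s: 8.15
eef_pos: [575.6, -336.0, 215.5]
ee_rot: [[0.087, -0.996, 0.0], [-0.996, -0.087, -0.0], [0.0, -0.0, -1.0]]
ft_force: [-0.0, 0.7, 0.2]
width: 0.601
grip_force: 0.0
scene ptr [510.8  -7.7] [511.2 -40.2] mark [512.   -2.5]
```

View pics/st4.png

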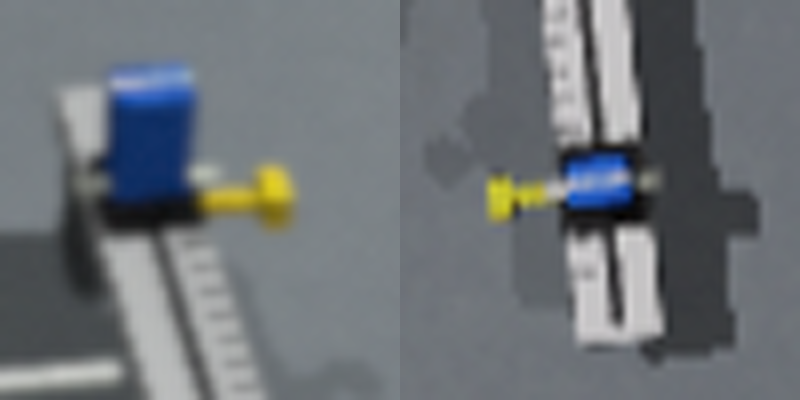

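```bash
python3 -m handwheel '{"rotation":[[0,0,0],[0,0,0],[0,0,0],[0,0,0],[0,0,0],[0,0,0],[0,0,0],[0,0,0],[0,0,0],[0,0,0],[0,0,0],[0,0,0]],"linear":[[-10,-2,2],[-30,-6,6],[-60,-12,12],[-95,-19,19],[-130,-26,25],[-165,-33,30],[-195,-39,33],[-220,-44,35],[-238,-47,35],[-248,-49,35],[-250.5,-49.5,35],[-250.5,-49.5,35]],"grip":[0.6,0.6,0.6,0.6,0.6,0.6,0.6,0.6,0.6,0.6,0.6,0.6]}'
python3 - <<'E'
from h import *
o=get_obs();print(sy(np.array(o["eef_pos"])))
E
```

```text
time_s: 9.45
eef_pos: [603.2, -81.5, 180.2]
ee_rot: [[0.089, -0.996, 0.0], [-0.996, -0.089, -0.0], [0.0, -0.0, -1.0]]
ft_force: [0.6, -0.1, 0.5]
width: 0.601
grip_force: 0.0
[ 593.8 -133.7]
```

```bash
python3 -m handwheel '{"rotation":[[0,0,0],[0,0,0],[0,0,0],[0,0,0],[0,0,0],[0,0,0],[0,0,0],[0,0,0],[0,0,0],[0,0,0],[0,0,0],[0,0,0],[0,0,0],[0,0,0],[0,0,0],[0,0,0]],"linear":[[0,0,8],[0,0,22],[0,0,38],[0,0,54],[0,0,68],[0,0,78],[0,0,83],[0,0,85],[0,0,85],[0,0,85],[0,0,85],[0,0,85],[0,0,85],[0,0,85],[0,0,85],[0,0,85]],"grip":[0.6,0.6,0.6,0.6,0.6,0.6,0.6,0.6,0.6,0.4,0.3,0.2,0.1,0,0,0]}'
python3 - <<'E'
from h import *
o=get_obs();print(sy(np.array(o["eef_pos"])))
E
```

```text
time_s: 11.05
eef_pos: [602.4, -81.8, 95.7]
ee_rot: [[0.088, -0.996, -0.001], [-0.996, -0.088, -0.0], [0.0, 0.001, -1.0]]
ft_force: [-5.2, 1.3, 5.5]
width: 0.146
grip_force: 62.4
[ 593. -134.]
```

```bash
python3 -m handwheel '{"rotation":[[0,0,0],[0,0,0],[0,0,0],[0,0,0],[0,0,0],[0,0,0],[0,0,0],[0,0,0],[0,0,0],[0,0,0],[0,0,0],[0,0,0],[0,0,0],[0,0,0],[0,0,0],[0,0,0]],"linear":[[0,1,0],[0,4,0],[0,9,0],[0,16,0],[0,24,0],[0,33,0],[0,42,0],[0,51,0],[0,60,0],[0,68,0],[0,75,0],[0,79.5,0],[0,82,0],[0,82,0],[0,82,0],[0,82,0]],"grip":[0,0,0,0,0,0,0,0,0,0,0,0,0,0,0,0]}'
python3 - <<'E'
from h import *
o=get_obs();print(sy(np.array(o["eef_pos"])))
p,d=capture("scene");np.savez("s5.npz",p=p);q,_=capture("top");np.savez("t5.npz",p=q)
a=cv2.resize(p[195:255,300:390,::-1],(800,533),interpolation=cv2.INTER_CUBIC)
cv2.imwrite("pics/s5.png",a)
E
```

```text
time_s: 12.65
eef_pos: [525.7, -88.6, 95.7]
ee_rot: [[0.089, -0.996, 0.009], [-0.996, -0.089, 0.0], [0.0, -0.009, -1.0]]
ft_force: [11.4, -0.8, -6.0]
width: 0.146
grip_force: 60.8
[ 516.  -134.1]
```

View pics/s5.png

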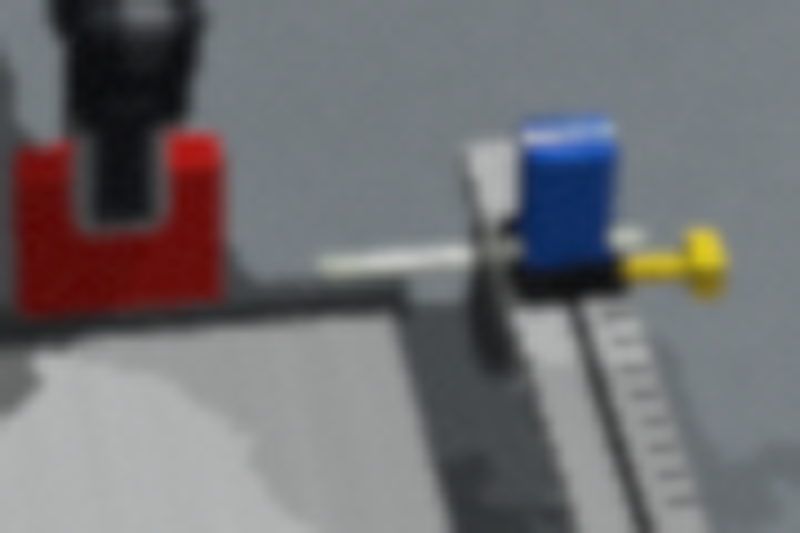

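Run:
```python
from h import *
k=800/90
S=lambda cx,cy,z:sy(onz("scene",300+cx/k-.5,195+cy/k-.5,z))
print("gate",S(340,264,64),S(460,257.5,64),"idx",S(500,247,63),S(630,236,63))
p=np.load("s5.npz")["p"].astype(float).sum(2)
f=lambda p,c,r0,r1:(lambda v:(c,((v*np.arange(r0,r1)).sum()/v.sum()).round(2)))(np.clip(p[r0:r1,c]-np.median(p[r0-2:r1+2,c]),0,None))
for c in range(338,352): 
    c,r=f(p,c,219,229);print(c,r,sy(onz("scene",c,r,64)))
p0=np.load("scene0.npz")["p"].astype(float).sum(2)
for c in range(344,356):
    c,r=f(p0,c,242,252);print("shut",c,r,sy(onz("scene",c,r,64)))
```

```text
gate [513.5 -80.2] [514.9 -50.8] idx [510.8 -40.1] [510.6  -7.7]
338 223.93 [512.6 -79.5]
339 223.93 [512.9 -77.4]
340 223.89 [513.1 -75.2]
341 223.8 [513.1 -73. ]
342 223.69 [513.  -70.8]
343 223.63 [513.  -68.6]
344 223.51 [512.9 -66.4]
345 223.49 [513.1 -64.2]
346 223.49 [513.4 -62.1]
347 223.4 [513.4 -59.9]
348 223.36 [513.5 -57.7]
349 223.24 [513.4 -55.5]
350 223.17 [513.5 -53.3]
351 223.09 [513.5 -51.1]
shut 344 246.67 [589.8 -79.4]
shut 345 246.97 [591.  -77.5]
shut 346 246.92 [591.1 -75.4]
shut 347 246.85 [591.2 -73.3]
shut 348 246.82 [591.4 -71.3]
shut 349 246.74 [591.4 -69.2]
shut 350 246.6 [591.2 -67.1]
shut 351 246.49 [591.2 -64.9]
shut 352 246.41 [591.2 -62.9]
shut 353 246.36 [591.3 -60.8]
shut 354 246.29 [591.3 -58.7]
shut 355 246.2 [591.3 -56.6]
```

```bash
python3 -m handwheel '{"rotation":[[0,0,0],[0,0,0],[0,0,0],[0,0,0],[0,0,0],[0,0,0]],"linear":[[0,1,0],[0,2.3,0],[0,3.3,0],[0,3.3,0],[0,3.3,0],[0,3.3,0]],"grip":[0,0,0,0,0,0]}'
python3 - <<'E'
from h import *
o=get_obs();print(sy(np.array(o["eef_pos"])))
ps=[capture("scene")[0] for _ in range(4)];P=np.mean([p.astype(float) for p in ps],0);np.savez("s6.npz",p=P)
a=cv2.resize(np.uint8(P)[210:240,330:380,::-1],(800,480),interpolation=cv2.INTER_CUBIC)
cv2.imwrite("pics/s6.png",a)
p=P.sum(2)
for c in range(338,352,2):
    v=np.clip(p[218:228,c]-np.median(p[216:230,c]),0,None);r=(v*np.arange(218,228)).sum()/v.sum();print(c,r.round(2),sy(onz("scene",c,r,64)))
for c in list(range(352,358))+[369,370,371,372]: print(c,p[216:229,c].round().astype(int).tolist())
E
```

```text
time_s: 13.35
eef_pos: [522.6, -88.9, 95.7]
ee_rot: [[0.089, -0.996, 0.009], [-0.996, -0.089, 0.0], [0.0, -0.009, -1.0]]
ft_force: [12.3, -1.3, -7.2]
width: 0.144
grip_force: 60.7
[ 512.9 -134.1]
338 223.07 [509.7 -79. ]
340 222.98 [509.9 -74.7]
342 222.84 [510.  -70.3]
344 222.66 [510.  -65.9]
346 222.57 [510.2 -61.5]
348 222.46 [510.4 -57.2]
350 222.29 [510.4 -52.8]
352 [305, 312, 329, 334, 342, 399, 490, 448, 353, 310, 285, 262, 222]
353 [373, 359, 327, 293, 263, 269, 326, 318, 245, 191, 164, 150, 128]
354 [500, 480, 430, 358, 293, 268, 292, 282, 217, 156, 128, 116, 108]
355 [531, 526, 494, 426, 338, 299, 329, 324, 258, 202, 168, 158, 150]
356 [522, 515, 476, 352, 231, 230, 317, 323, 248, 200, 182, 191, 202]
357 [457, 452, 403, 263, 142, 197, 306, 299, 193, 130, 137, 170, 218]
369 [304, 319, 324, 329, 392, 481, 425, 288, 185, 144, 111, 136, 271]
370 [363, 365, 367, 376, 435, 520, 468, 372, 310, 251, 203, 230, 318]
371 [376, 376, 377, 382, 433, 501, 463, 420, 409, 332, 290, 323, 364]
372 [376, 376, 376, 381, 408, 447, 428, 426, 429, 350, 320, 359, 378]
```

View pics/s6.png

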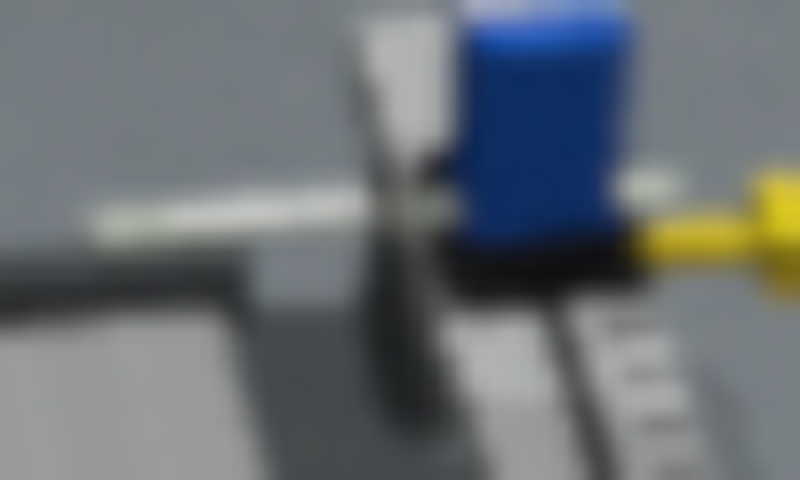

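```bash
python3 -c "
from h import *
o=get_obs();print(o['time_s'],sy(np.array(o['eef_pos'])),o['grip_force'])
print(hand_in())"
```

```text
13.55 [ 512.9 -134.1] 60.718324184417725
the job is handed in; nothing more can be done
None
```

The job is handed in at 13.6 s. The index is released about 1 mm or less from the yellow mark, and the arm is still holding the gate out with its pointer within about 1 mm of the index by camera (arm-position readings put it nearer 2.5 mm).

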